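# Level the sprung scale stand

## Task

Lay the spirit level lengthwise on the rubber strip of the low wooden stand and press it flat for a moment, then let go of it. The stand's shelf is sprung and sits on its levelling foot only while it is pushed down: push down on the black knob and turn it until, with the shelf pushed right down on the foot, the bubble lies wholly between the two lines. Finish still holding the knob pressed down with the bubble centred and nothing else touching the level, so that I can tighten the lock nut, and leave the mug, garlic, teaspoon and candle where they are.

Things in the scene. Friction and masses are not known exactly. Their poses are not given: they have to be found in the camera images.
- level_center (a point): centre of the loose spirit level, half-way up (23 mm above its underside): an aluminium bar 183 mm long (its x axis), 29 mm wide (y), 46 mm high (z up), about 0.26 kg, flat black end caps, vial window in the middle of the top. Either way round will do. It starts upright on the worktop to the left of the stand, pointing roughly away from the robot. Grip it across its width at the middle
- bubble (a joint): the white bubble (20 mm long) in the level's vial: its distance in m from the middle along the level's own x axis, -0.022 to 0.022 at the ends of the vial. It runs to the higher end, about 9 mm for each degree of slope (0.52 m per rad), and takes about 1.5 s to settle. The two black lines are 14.5 mm either side of the middle, so the bubble is wholly between them within 0.0045 m
- stand: low wooden stand, fixed on the worktop: base board 130 x 330 x 12 mm; origin at the centre of its underside, y along its length toward the hinge end (left of the robot), z up. The hinge axis is at y = +0.15, z = 0.052 and runs along x; the levelling foot lands on a small steel plate (top at z = 0.016) at y = -0.13
- shelf: the hinged wooden shelf, 110 x 300 x 16 mm; origin on its hinge axis, y toward the hinge end (the board reaches from y = -0.314 to -0.014), z normal to the board, whose top is 8 mm above the origin. A spring holds the knob end up at 0.075 rad (about 21 mm high); pushing the knob down with about 4 to 6 N brings it down until the foot lands, where it stops hard
- strip_center (a point): centre of the black rubber strip (50 x 200 mm, flush, lengthwise) on top of the shelf, 105 mm from the hinge axis; its axes are the shelf's. The level's middle belongs within 25 mm of it across the shelf and 35 mm along it, parallel to the shelf
- knob_grip (a point): point on the axis of the levelling knob at the height to grip: black ribbed plastic cylinder, 39 mm across, standing at the free end of the shelf 280 mm from the hinge axis; its grip surface reaches from 11 mm below to 11 mm above this point, its top is 13 mm above and the shelf's top 28 mm below. Its z is the knob's axis. It tilts, rises and falls with the shelf; it turns stiffly (0.12 N m) and stays where it is left
- knob: the same knob; its origin is on its axis, 2 mm above the shelf's top; it turns about z, 3.1 rad either way from its middle. Clockwise seen from above lengthens the foot (4 mm per rad) and so raises the knob end of the pressed shelf (0.0143 rad of slope per rad of turn). The foot starts too short, by 1.2 to 2.6 rad of turning
- foot: the steel levelling foot under the knob, a 10 mm rod with a round black tip; it slides along the shelf's z as the knob is turned
- mug_1: bystander: white mug, 105 mm high, on the right; origin at its underside
- garlic: bystander: garlic bulb, 60 mm, near the front on the right; origin at its underside
- teaspoon_1: bystander: steel teaspoon, 130 mm, lying behind the stand; origin at its underside
- candle: bystander: tea light, 38 mm across, 15 mm high, behind the stand on the left; origin at its underside

How it is judged:
By the outcome, as a careful person would: the job done as asked, in the order asked, and still so for the second after the job is handed in, while the arm keeps its last pose, push and grip.
It also fails if it takes over 64 s, if anything falls off the work surface, if the arm or the gripper's body presses on something with over 40 N, if the wrist force passes 120 N, or if a joint passes its speed limit or range.

## Robot

A 6-joint arm with a two-finger parallel gripper is mounted at the origin on a cart in front of the work surface, level with it; the furniture and walls round the work are solid. World frame = base frame: x ahead of the robot, y to its left, z up, the work surface at z = 0. Lengths are in m, angles in rad, forces in N, time in s.
With the tool pointing down it reaches from about 0.225 to 0.875 m from the base axis. Payload 3.4 kg.
Tool frame: the origin (TCP) lies at the very end of the fingers, on their centre line; the grasp point (between the pads) lies 19 mm behind it; z points along the fingers, y is the direction in which the jaws open and shut (so a half turn about z gives the same grasp; the last joint's range is limited). The gripper opens to 85 mm and grips with 20 to 120 N. Pads are 22 mm wide; open, the fingers measure 114 mm over their backs; the gripper's body (76 mm by 85 mm) begins 54 mm behind the grasp point. The pads swing forward as they close: fully open they stand 13 mm farther back than shut.
Start: joints at [1.115, 0.276, 1.505, -0, 1.361, -0.121], TCP at [0.189, 0.543, 0.231] pointing down, gripper open.
Joint ranges: [-2.89, 2.89], [-0.75, 2.08], [0.22, 2.7], [-1.18, 4.32], [0.11, 2.71], [-2.7, 2.7]. Speed limits (rad/s): [2.57, 2.57, 3.14, 3.14, 3.14, 3.14].

## Interface

Orientations are given as a unit quaternion [w, x, y, z].
In Python, from rig import telemetry, optics, order gives the robot as it stands.
- The arm moves only by the shell command python3 -m creep 'ROWS' [FORCE]. ROWS is a JSON object of lists of equal length, an entry for each row: "slide": the shift along the world's x, y, z normalised to -1 to 1, where 1 is 0.15 m, a list of three; "twist": the turn, a rotation vector about the world's x, y, z normalised to -1 to 1, where 1 is 360 degrees, a list of three; "fingers": the gripper's target within -1 to 1 (fully open at 1, half-way at 0, shut at -1). A call has 1 to 20 rows; each row is the pose to reach, as a shift and turn from the pose commanded when the call began, turning the shorter way round; what a row does not reach only later rows make up. A row lasts 1/10 s, in which the tool goes at most 50 mm and 8.59 degrees, less where a joint would pass 70% of its speed; a pose out of reach is approached as far as the arm can. A call with a number of a shift or a turn outside -1 to 1 is refused whole. A call with a gripper value outside its range is refused whole. The fingers move at their own pace and stop on an object; FORCE is the grip in N (left out, the last holds). Time passes only in rows, so rows that repeat a pose let the fingers close. It gives the time, the measured TCP pose, the force and the opening at its end, in the units of the state.
- telemetry.get_state(): the state, without advancing time (a new reading comes with each control period).
- optics.get_image(name): name is "scene" or "top" or "wrist"; returns a dict with "img" (480x640x3 uint8, blue, green, red), "depth" (480x640 float32, m along the optical axis (not along the pixel's ray), 0 where there is no reading), "fovy" (degrees; the focal length in pixels is half the picture's height over the tangent of half this angle, whatever the lens; pixels are square), "cx", "cy" (the principal point, pixels), "dist" ([k1, k2, p1, p2, k3] as OpenCV has them; the pictures are not rectified), "world_from_camera" (4x4, takes a point from camera to world coordinates). Camera axes: x right, y down, z forward; pixel columns grow to the right and rows downward; lengths in m; the calibration is good to about 2 mm. A picture is of the moment at which its call begins.
- order.sign_off(): hands the job in, once; it reports no verdict.
The state is a dict: "clock": time; "qpos": joint angles; "qd": joint speeds; "effort": joint torques, N m; "position": TCP position; "ee_rot": TCP orientation; "contact_force": force on the tool from outside, world axes, zero at the start; "moment": the same for the moment, N m; "width": finger opening in m.
Only numpy, scipy, OpenCV 4.12 (cv2) and the standard library are available. Lean on these libraries where they do the work, as an engineer would, in place of code of your own. Each camera call takes 0.05 s, during which the arm holds its last target.

## Working session

There is one attempt and no reset: what is moved stays moved. The work goes in short steps, Python scripts to look and compute and a shell command to move; the robot and the scene stay as the last step left them, time stands still between calls to the robot, and variables do not carry over. Pictures are saved under pics/ and viewed, and the job is handed in when it is done.

```bash
mkdir -p pics; ls
python3 - <<'E'
from rig import telemetry, optics
import cv2
s=telemetry.get_state();print(s)
for n in ["scene","top","wrist"]:
    d=optics.get_image(n);cv2.imwrite(f"pics/{n}_0.png",d["img"]);print(n,d["fovy"],d["cx"],d["cy"],d["dist"],d["world_from_camera"].round(3).tolist() if hasattr(d["world_from_camera"],"round") else d["world_from_camera"], (d["depth"]>0).mean())
E
```

```text
pics
{'clock': 0.0, 'qpos': array([ 1.11499450e+00,  2.76601556e-01,  1.50612251e+00, -1.81531188e-05,
        1.36070155e+00, -1.20965741e-01]), 'qd': array([-6.94489325e-04, -6.26378887e-04, -1.25378248e-03, -9.24467043e-04,
        2.61618916e-03, -5.72112636e-05]), 'effort': array([-1.29659289e-03, -4.16770220e+01, -2.45805216e+01, -4.21173390e-04,
        1.06810444e-02, -1.84546548e-05]), 'position': array([0.18871352, 0.54259546, 0.2304402 ]), 'ee_rot': array([-2.52142149e-04,  1.66635104e-01,  9.86018206e-01, -8.81161647e-04]), 'contact_force': array([-0.11058439,  0.19439422,  0.22292408]), 'moment': array([ 0.01479601, -0.01370771,  0.01233052]), 'width': 0.08533163042419964}
scene 49.50095423319457 321.1709691479102 240.77304702631204 [-0.05368908  0.          0.          0.          0.        ] [[0.837, -0.418, 0.353, 0.105], [-0.547, -0.658, 0.517, -0.623], [0.016, -0.626, -0.78, 0.969], [0.0, 0.0, 0.0, 1.0]] 0.996044921875
top 42.65939102700633 322.72245454633236 238.52236202068138 [-0.19652817  0.          0.          0.          0.        ] [[0.006, -0.995, 0.101, 0.377], [-1.0, -0.005, 0.01, -0.026], [-0.01, -0.101, -0.995, 1.447], [0.0, 0.0, 0.0, 1.0]] 0.9960481770833334
wrist 71.1663460406843 322.2925193359885 238.4871282672942 [0.01351185 0.         0.         0.         0.        ] [[0.33, 0.906, 0.267, 0.121], [0.944, -0.315, -0.096, 0.567], [-0.003, 0.283, -0.959, 0.373], [0.0, 0.0, 0.0, 1.0]] 0.9959928385416666
```

View pics/scene_0.png

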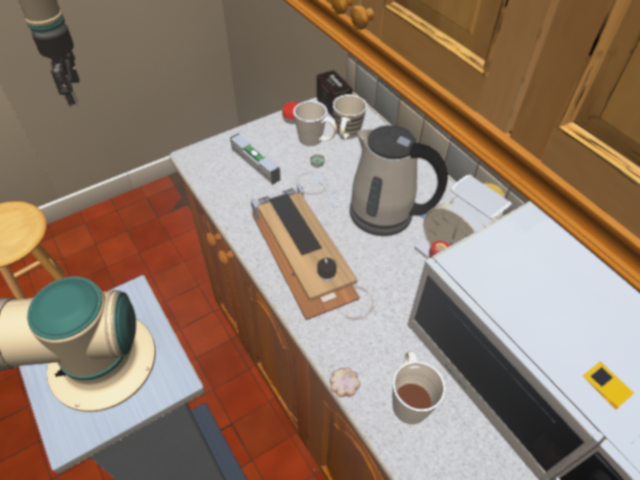

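View pics/top_0.png

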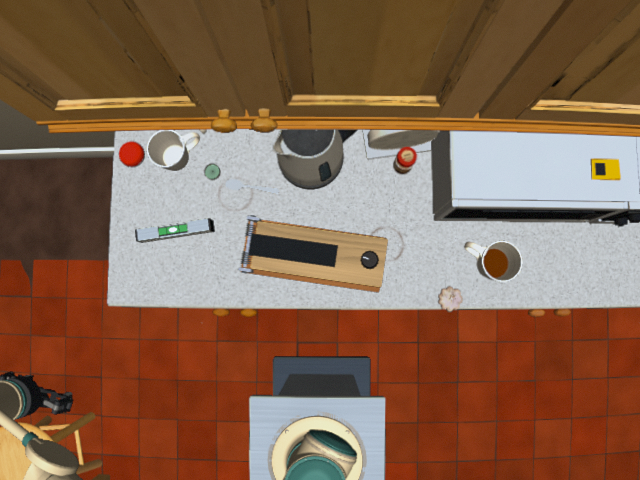

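View pics/wrist_0.png

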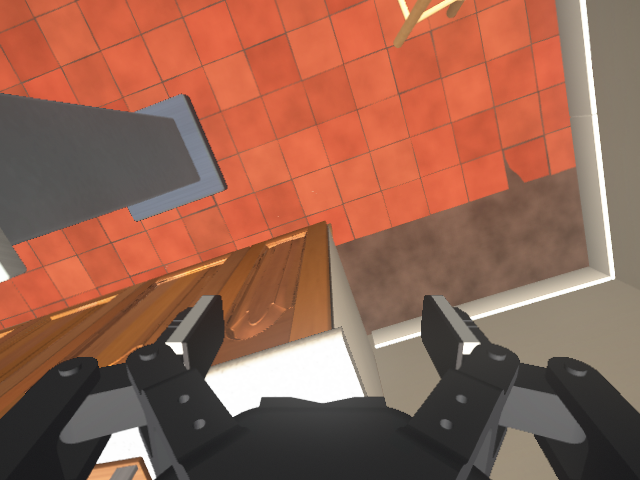

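Top view: level at about (175,230), running along image columns; stand from (245,220) to (385,290); knob at (370,259). Now measuring.

```bash
cat > h.py <<'E'
import numpy as np, cv2
from rig import telemetry, optics
def K(d):
    f=240/np.tan(np.radians(d["fovy"])/2); return np.array([[f,0,d["cx"]],[0,f,d["cy"]],[0,0,1.]])
def norm(d,uv):
    return cv2.undistortPoints(np.asarray(uv,float).reshape(-1,1,2),K(d),np.array(d["dist"],float)).reshape(-1,2)
def plane(d,uv,z):
    n=norm(d,uv); T=np.array(d["world_from_camera"]); r=np.c_[n,np.ones(len(n))]@T[:3,:3].T; o=T[:3,3]
    return o+r*((z-o[2])/r[:,2])[:,None]
def cloud(d):
    v,u=np.mgrid[0:480,0:640]; n=norm(d,np.stack([u,v],-1).reshape(-1,2)); z=d["depth"].reshape(-1)
    P=np.c_[n*z[:,None],z]; T=np.array(d["world_from_camera"])
    return (P@T[:3,:3].T+T[:3,3]).reshape(480,640,3)
def project(d,P):
    T=np.linalg.inv(np.array(d["world_from_camera"])); Pc=np.atleast_2d(P)@T[:3,:3].T+T[:3,3]
    return cv2.projectPoints(Pc.reshape(-1,1,3),np.zeros(3),np.zeros(3),K(d),np.array(d["dist"],float))[0].reshape(-1,2)
E
python3 - <<'E'
from h import *
d=optics.get_image("top"); P=cloud(d); im=d["img"]
print("table z",np.median(P[240:290,120:220,2]))
reg=np.zeros((480,640),bool); reg[205:255,125:225]=1
m=(reg&(P[...,2]>0.025)).astype(np.uint8)
c=max(cv2.findContours(m,0,2)[0],key=cv2.contourArea)
print("lvl top z",np.median(P[...,2][m>0]))
w=plane(d,c.reshape(-1,2),0.046)[:,:2].astype(np.float32)
r=cv2.minAreaRect(w);print(r); print(cv2.boxPoints(r))
# shelf: points above 0.03
reg[:]=0;reg[200:305,235:400]=1
m=(reg&(P[...,2]>0.04)).astype(np.uint8)
# fit of shelf plane
hsv=cv2.cvtColor(im,cv2.COLOR_BGR2HSV)
wood=reg&(P[...,2]>0.045)&(hsv[...,1]>70)
Q=P[wood]; A=np.c_[Q[:,:2],np.ones(len(Q))]; co=np.linalg.lstsq(A,Q[:,2],rcond=None)[0];print("plane",co,len(Q))
blk=(reg&(hsv[...,2]<70)).astype(np.uint8)
for c in cv2.findContours(blk,0,2)[0]:
    if cv2.contourArea(c)>60:
        z=np.median(P[...,2][cv2.drawContours(np.zeros((480,640),np.uint8),[c],-1,1,-1)>0])
        w=plane(d,c.reshape(-1,2),z)[:,:2].astype(np.float32); print("blk",cv2.boundingRect(c),z,cv2.minAreaRect(w))
cv2.imwrite("pics/top_c.png",cv2.resize(im[130:320,100:420],None,fx=2.5,fy=2.5,interpolation=cv2.INTER_CUBIC))
# low base board
E
```

```text
table z -0.0012142813139001118
lvl top z 0.0429627034173079
((0.5374772548675537, 0.33674028515815735), (0.03441626578569412, 0.1846296489238739), 8.423661231994629)
[[0.5069314  0.42553836]
 [0.5339781  0.2429005 ]
 [0.5680231  0.24794221]
 [0.5409764  0.43058008]]
plane [-0.39635647 -0.04167966  0.26744807] 4569
blk (361, 251, 17, 18) 0.11956291551206732 ((0.4668789505958557, -0.11297541111707687), (0.036927517503499985, 0.03471929207444191), 0.007279026322066784)
blk (249, 234, 88, 33) 0.06717190836718245 ((0.49197936058044434, 0.05590736120939255), (0.1953827440738678, 0.04769419506192207), 82.19617462158203)
```

View pics/top_c.png

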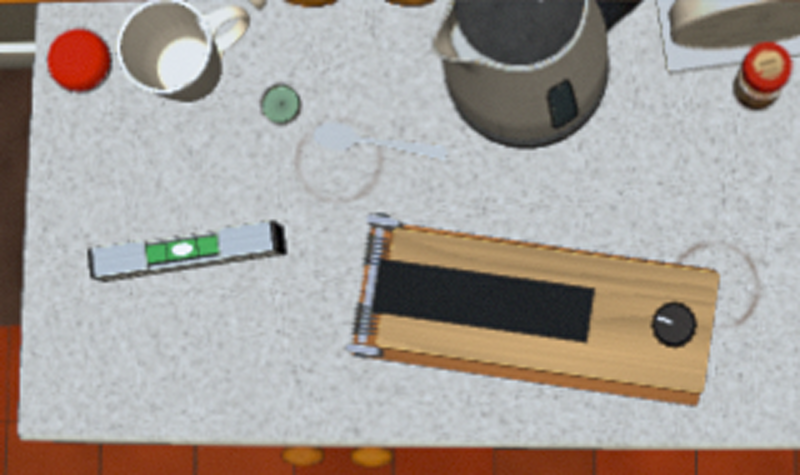

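```bash
python3 -m creep '{"slide":[[1,-0.6,-0.2],[1,-0.6,-0.2],[1,-0.6,-0.2],[1,-0.6,-0.2]],"twist":[[0,0,-0.09],[0,0,-0.09],[0,0,-0.09],[0,0,-0.09]],"fingers":[1,1,1,1]}' 40
python3 -m creep '{"slide":[[1,-0.6,-0.2],[1,-0.6,-0.2],[1,-0.6,-0.2],[1,-0.6,-0.2]],"twist":[[0,0,-0.08],[0,0,-0.08],[0,0,-0.08],[0,0,-0.08]],"fingers":[1,1,1,1]}'
python3 - <<'E'
from h import *
s=telemetry.get_state(); print(s["clock"],s["position"],s["ee_rot"])
R=cv2.Rodrigues(np.zeros(3))[0]
from scipy.spatial.transform import Rotation as Ro
q=s["ee_rot"];R=Ro.from_quat([*q[1:],q[0]]).as_matrix();print("tool y",R[:,1],"yaw",np.degrees(np.arctan2(R[1,1],R[0,1])))
print("to go xy",np.array([.540,.337,.14])-s["position"])
E
```

```text
clock: 0.6
position: [0.3414, 0.4509, 0.2004]
ee_rot: [0.001, 0.438, 0.899, -0.001]
contact_force: [-0.3, 0.5, 0.0]
width: 0.0855
clock: 1.0
position: [0.4919, 0.3606, 0.1703]
ee_rot: [0.001, 0.648, 0.762, -0.0]
contact_force: [-1.1, 1.0, -0.5]
width: 0.0857
1.0 [0.49189674 0.36059464 0.17027571] [ 6.25164607e-04  6.47722632e-01  7.61875891e-01 -3.58657562e-04]
tool y [9.86968963e-01 1.60910527e-01 2.63361430e-04] yaw 9.259750713652423
to go xy [ 0.04810326 -0.02359464 -0.03027571]
```

```bash
python3 -m creep '{"slide":[[0.32,-0.16,-0.1],[0.32,-0.16,-0.1],[0.32,-0.16,-0.1]],"twist":[[0,0,-0.0023],[0,0,-0.0023],[0,0,-0.0023]],"fingers":[1,1,1]}'
python3 - <<'E'
from h import *
d=optics.get_image("wrist"); cv2.imwrite("pics/wrist_1.png",d["img"]); print(telemetry.get_state()["position"],d["world_from_camera"].round(3))
g=cv2.inRange(cv2.cvtColor(d["img"],cv2.COLOR_BGR2HSV),(45,90,60),(80,255,255))
c=max(cv2.findContours(g,0,2)[0],key=cv2.contourArea); w=plane(d,c.reshape(-1,2),0.045)[:,:2].astype(np.float32);print("green",cv2.boundingRect(c),cv2.minAreaRect(w))
E
```

```text
clock: 1.3
position: [0.5377, 0.338, 0.1551]
ee_rot: [-0.0, 0.652, 0.758, -0.001]
contact_force: [-1.0, -0.1, 0.1]
width: 0.085
[0.53657581 0.33887136 0.15573157] [[ 0.989  0.144  0.04   0.527]
 [ 0.149 -0.948 -0.282  0.41 ]
 [-0.003  0.285 -0.959  0.297]
 [ 0.     0.     0.     1.   ]]
green (314, 217, 20, 33) ((0.5382712483406067, 0.33985376358032227), (0.0150385070592165, 0.025930674746632576), 8.634015083312988)
```

View pics/wrist_1.png

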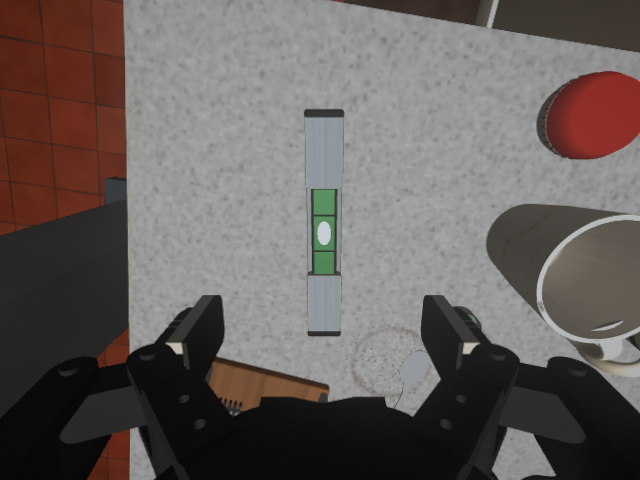

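Wrist view: level upright, centred at columns 305–343, ends at rows 109 and 335, green vial window rows 189–275, bubble (324,233). Getting its centre from the end corners.

Run:
```python
from h import *
d=optics.get_image("wrist")
w=plane(d,[[304,109.5],[344,109.5],[341,335.5],[307,335.5]],0.046)[:,:2]
print(w,w.mean(0)); a=(w[0]+w[1])/2;b=(w[2]+w[3])/2;v=a-b;print(np.linalg.norm(v),np.degrees(np.arctan2(-v[0],v[1])),np.linalg.norm(w[1]-w[0]))
s=telemetry.get_state();print(s["position"], w.mean(0)-s["position"][:2],s["clock"])
```

```text
[[0.50998181 0.42790299]
 [0.53772298 0.43212208]
 [0.56573047 0.25340515]
 [0.53699028 0.24897677]] [0.53760638 0.34060175]
0.18092497520843803 8.745214879583454 0.028060173583664718
[0.53599405 0.3394637  0.15620601] [0.00161233 0.00113804] 1.4
```

```bash
python3 -m creep '{"slide":[[0.007,0.01,-0.25],[0.007,0.01,-0.5],[0.007,0.01,-0.7],[0.007,0.01,-0.85],[0.007,0.01,-0.97],[0.007,0.01,-0.97],[0.007,0.01,-0.97]],"twist":[[0,0,0.0008],[0,0,0.0008],[0,0,0.0008],[0,0,0.0008],[0,0,0.0008],[0,0,0.0008],[0,0,0.0008]],"fingers":[1,1,1,1,1,1,1]}'
python3 -m creep '{"slide":[[0,0,0],[0,0,0],[0,0,0],[0,0,0],[0,0,0],[0,0,0],[0,0,0],[0,0,0]],"twist":[[0,0,0],[0,0,0],[0,0,0],[0,0,0],[0,0,0],[0,0,0],[0,0,0],[0,0,0]],"fingers":[-1,-1,-1,-1,-1,-1,-1,-1]}' 50
```

```text
clock: 2.1
position: [0.5373, 0.3416, 0.0116]
ee_rot: [0.0, 0.648, 0.761, 0.0]
contact_force: [0.0, 0.1, 0.9]
width: 0.0854
clock: 2.9
position: [0.5383, 0.3407, 0.0116]
ee_rot: [0.0, 0.649, 0.761, 0.0]
contact_force: [-0.6, -0.2, 6.0]
width: 0.0271
```

```bash
python3 -m creep '{"slide":[[0,0,0.1],[0,0,0.3],[0,0,0.6],[0,-0.2,0.9],[-0.05,-0.5,0.9],[-0.1,-0.8,0.9],[-0.15,-0.95,0.9],[-0.15,-0.95,0.9]],"twist":[[0,0,0],[0,0,0],[0,0,0],[0,0,-0.005],[0,0,-0.01],[0,0,-0.02],[0,0,-0.03],[0,0,-0.03]],"fingers":[-1,-1,-1,-1,-1,-1,-1,-1]}'
python3 - <<'E'
from h import *
from scipy.spatial.transform import Rotation as Ro
s=telemetry.get_state();q=s["ee_rot"];R=Ro.from_quat([*q[1:],q[0]])
a=np.radians(-8.3); xs=np.array([np.cos(a),np.sin(a),0]); ys=np.array([-np.sin(a),np.cos(a),0])
Y=np.c_[xs,-ys,[0,0,-1]]  # placeholder
# target tool: y along xs, z down, then tilt
z=np.array([0,0,-1.]); y=xs; x=np.cross(y,z)
T=Ro.from_rotvec(-0.075*xs)*Ro.from_matrix(np.c_[x,y,z])
print("twist",(T*R.inv()).as_rotvec()/(2*np.pi)); print("slide",(np.array([.492,.058,.0794])-s["position"])/.15, s["position"],s["contact_force"],s["width"])
d=optics.get_image("wrist");cv2.imwrite("pics/wrist_2.png",d["img"])
E
```

```text
clock: 3.7
position: [0.5133, 0.1947, 0.145]
ee_rot: [-0.0, 0.719, 0.695, -0.002]
contact_force: [0.4, 1.1, -2.9]
width: 0.0272
twist [-0.01155707  0.00048926 -0.01762627]
slide [-0.14189533 -0.91123796 -0.43759518] [0.5132843  0.19468569 0.14503928] [ 0.35985858  1.07832796 -2.89876883] 0.027156393786816335
```

View pics/wrist_2.png

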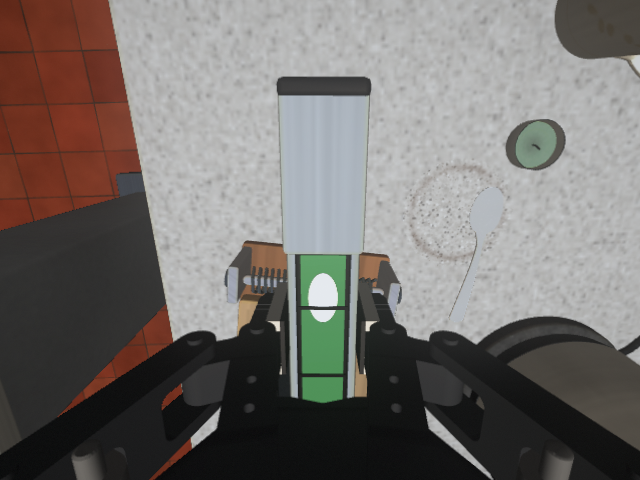

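The level is held square in the jaws (window at columns 300–348); the bubble is at the far end only because of the motion. On to the stand.

```bash
python3 -m creep '{"slide":[[-0.05,-0.3,0],[-0.1,-0.6,-0.1],[-0.142,-0.911,-0.25],[-0.142,-0.911,-0.3],[-0.142,-0.911,-0.3],[-0.142,-0.911,-0.3]],"twist":[[-0.004,0,-0.006],[-0.008,0,-0.012],[-0.0116,0.0005,-0.0176],[-0.0116,0.0005,-0.0176],[-0.0116,0.0005,-0.0176],[-0.0116,0.0005,-0.0176]],"fingers":[-1,-1,-1,-1,-1,-1]}'
python3 - <<'E'
from h import *
s=telemetry.get_state();print(s["position"],s["contact_force"],s["moment"])
d=optics.get_image("scene");cv2.imwrite("pics/scene_1.png",cv2.resize(d["img"][150:350,200:400],None,fx=3,fy=3))
d=optics.get_image("top");cv2.imwrite("pics/top_1.png",cv2.resize(d["img"][180:330,220:420],None,fx=3.5,fy=3.5))
E
```

```text
clock: 4.35
position: [0.4951, 0.0627, 0.1008]
ee_rot: [0.025, 0.754, 0.656, -0.026]
contact_force: [0.4, 0.4, -2.6]
width: 0.027
[0.49514018 0.06268269 0.10080982] [ 0.43400286  0.42253488 -2.55046749] [ 0.08865343 -0.00996411  0.00472181]
```

View pics/scene_1.png

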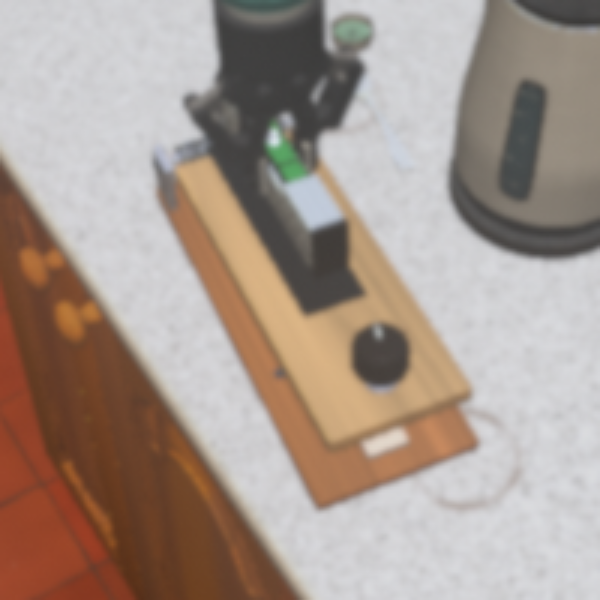

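View pics/top_1.png

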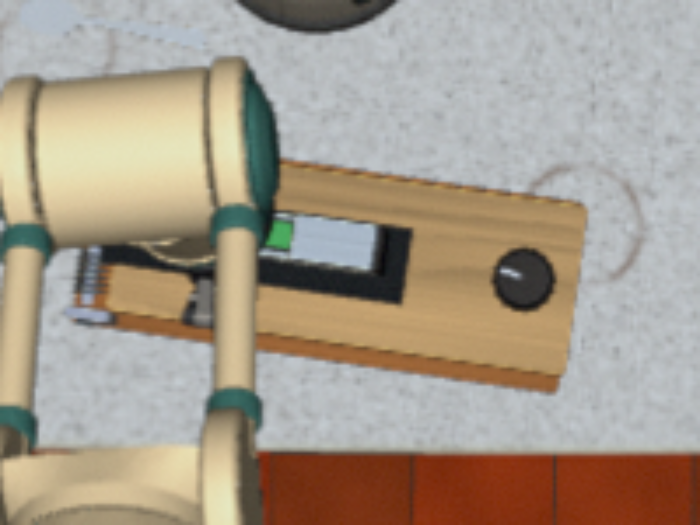

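Level hovers over the strip, parallel to it. Lowering.

```bash
python3 -m creep '{"slide":[[0,0,-0.05],[0,0,-0.09],[0,0,-0.12],[0,0,-0.12],[0,0,-0.12]],"twist":[[0,0,0],[0,0,0],[0,0,0],[0,0,0],[0,0,0]],"fingers":[-1,-1,-1,-1,-1]}'
python3 -m creep '{"slide":[[0,0,-0.01],[0,0,-0.02],[0,0,-0.02]],"twist":[[0,0,0],[0,0,0],[0,0,0]],"fingers":[-1,-1,-1]}'
```

```text
clock: 4.95
position: [0.4941, 0.0615, 0.0826]
ee_rot: [0.025, 0.755, 0.655, -0.027]
contact_force: [-0.4, -0.6, -2.1]
width: 0.027
clock: 5.25
position: [0.4941, 0.0614, 0.0797]
ee_rot: [0.025, 0.755, 0.655, -0.027]
contact_force: [-0.7, 0.4, -2.8]
width: 0.0272
```

```bash
python3 -m creep '{"slide":[[0,0,-0.01],[0,0,-0.02],[0,0,-0.02]],"twist":[[0,0,0],[0,0,0],[0,0,0]],"fingers":[-1,-1,-1]}'
python3 -m creep '{"slide":[[0,0,-0.01],[0,0,-0.02],[0,0,-0.02]],"twist":[[0,0,0],[0,0,0],[0,0,0]],"fingers":[-1,-1,-1]}'
python3 -c "
from h import *
s=telemetry.get_state();print(s['contact_force'],s['moment'],s['position'])"
```

```text
clock: 5.55
position: [0.4944, 0.0612, 0.0786]
ee_rot: [0.025, 0.755, 0.655, -0.026]
contact_force: [-2.8, 0.2, 13.2]
width: 0.0271
clock: 5.85
position: [0.4944, 0.0603, 0.0764]
ee_rot: [0.026, 0.755, 0.655, -0.027]
contact_force: [-4.4, -3.5, 16.9]
width: 0.0272
[-4.37989051 -3.53825095 16.92934376] [-0.33238565  0.97655553 -0.16868774] [0.49437898 0.06032409 0.07637633]
```

```bash
python3 -m creep '{"slide":[[0,0,0.01],[0,0,0.015],[0,0,0.015],[0,0,0.015],[0,0,0.015],[0,0,0.015]],"twist":[[0,0,0],[0,0,0],[0,0,0],[0,0,0],[0,0,0],[0,0,0]],"fingers":[-1,-1,-1,-1,-1,-1]}'
python3 - <<'E'
from h import *
from scipy.spatial.transform import Rotation as Ro
s=telemetry.get_state();q=s["ee_rot"];R=Ro.from_quat([*q[1:],q[0]]).as_matrix();print(R.round(4));print(s["contact_force"],s["moment"])
d=optics.get_image("scene");cv2.imwrite("pics/scene_2.png",cv2.resize(d["img"][150:350,200:400],None,fx=3,fy=3))
E
```

```text
clock: 6.45
position: [0.4944, 0.0608, 0.0775]
ee_rot: [0.026, 0.754, 0.655, -0.027]
contact_force: [-2.4, -0.9, 8.4]
width: 0.027
[[ 0.1399  0.9902 -0.0062]
 [ 0.9874 -0.1399 -0.074 ]
 [-0.0741  0.0043 -0.9972]]
[-2.36806623 -0.87410651  8.40925776] [-0.51528     0.52643817 -0.17744708]
```

View pics/scene_2.png

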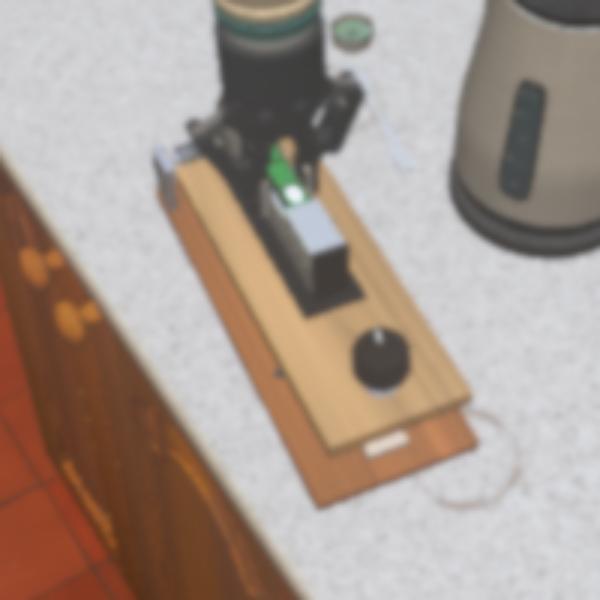

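Level sits on the strip (lower edge flush, about (315,265) in this crop), with 8 N pushing. Release and rise.

```bash
python3 -m creep '{"slide":[[0,0,0],[0,0,0],[0,0,0],[0,0,0],[0,0,0]],"twist":[[0,0,0],[0,0,0],[0,0,0],[0,0,0],[0,0,0]],"fingers":[0.5,0.5,0.5,0.5,0.5]}'
python3 -m creep '{"slide":[[0,0.01,0.1],[0,0.02,0.3],[0,0.03,0.5],[0,0.04,0.75],[0,0.05,0.9],[0,0.05,0.9]],"twist":[[0,0,0],[0,0,0],[0,0,0],[0,0,0],[0,0,0],[0,0,0]],"fingers":[0.5,0.5,0.5,0.5,0.5,0.5]}'
python3 - <<'E'
from h import *
s=telemetry.get_state();print(s["position"],s["contact_force"],s["moment"],s["qpos"])
d=optics.get_image("wrist");cv2.imwrite("pics/wrist_3.png",d["img"])
E
```

```text
clock: 7.0
position: [0.4942, 0.0615, 0.076]
ee_rot: [0.025, 0.755, 0.655, -0.027]
contact_force: [-0.5, -0.1, 0.5]
width: 0.0642
clock: 7.6
position: [0.4966, 0.0692, 0.2146]
ee_rot: [0.027, 0.755, 0.655, -0.023]
contact_force: [0.6, 0.4, 0.2]
width: 0.0642
[0.49657759 0.06922948 0.2145546 ] [0.57761249 0.35168985 0.2111331 ] [ 0.01671446  0.05961995 -0.00351488] [ 0.05236959  0.18238694  1.6775222  -0.07514772  1.28546172  0.21440155]
```

View pics/wrist_3.png

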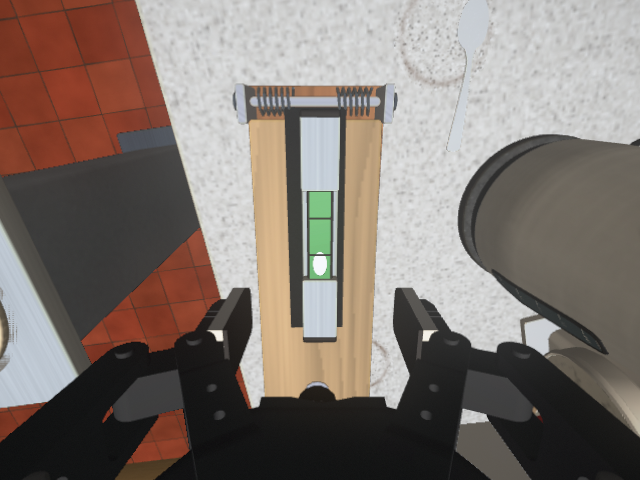

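Level lies parallel on the strip (window at (320,235), knob just peeping out at (317,385)), and it stays put. Now move over the knob, turning the hand back for room to turn clockwise.

```bash
python3 -m creep '{"slide":[[0,-0.2,0],[-0.05,-0.4,0],[-0.1,-0.7,0],[-0.1,-0.95,0],[-0.1,-0.95,0]],"twist":[[0,0.0015,0.02],[0.0003,0.003,0.044],[0.0004,0.005,0.066],[0.0006,0.0065,0.088],[0.0006,0.0065,0.088]],"fingers":[0.7,0.7,0.7,0.7,0.7]}' 80
python3 -m creep '{"slide":[[-0.1,-0.1,0],[-0.1,-0.26,-0.1],[-0.1,-0.26,-0.25],[-0.1,-0.26,-0.25],[-0.1,-0.26,-0.25],[-0.1,-0.26,-0.25]],"twist":[[0,0.0015,0.02],[0.0003,0.003,0.044],[0.0004,0.005,0.066],[0.0006,0.0065,0.088],[0.0006,0.0065,0.088],[0.0006,0.0065,0.088]],"fingers":[0.7,0.7,0.7,0.7,0.7,0.7]}'
python3 - <<'E'
from h import *
from scipy.spatial.transform import Rotation as Ro
s=telemetry.get_state();q=s["ee_rot"];R=Ro.from_quat([*q[1:],q[0]]).as_matrix();print(R.round(4));print(s["position"],s["qpos"])
for n in ["wrist","top"]:
    d=optics.get_image(n);cv2.imwrite(f"pics/{n}_4.png",d["img"] if n=="wrist" else cv2.resize(d["img"][180:330,220:420],None,fx=3.5,fy=3.5))
E
```

```text
clock: 8.15
position: [0.4781, -0.0772, 0.2093]
ee_rot: [0.016, 0.547, 0.836, -0.034]
contact_force: [-0.8, -0.4, -0.3]
width: 0.0726
clock: 8.75
position: [0.4639, -0.112, 0.1728]
ee_rot: [0.006, 0.298, 0.954, -0.036]
contact_force: [0.3, -0.2, 0.4]
width: 0.0725
[[-0.8223  0.569  -0.0092]
 [ 0.5681  0.8198 -0.0727]
 [-0.0338 -0.065  -0.9973]]
[ 0.46394095 -0.11195495  0.17283615] [-0.32752515  0.16993735  1.80485969 -0.07857634  1.15324586 -1.26129448]
```

View pics/wrist_4.png

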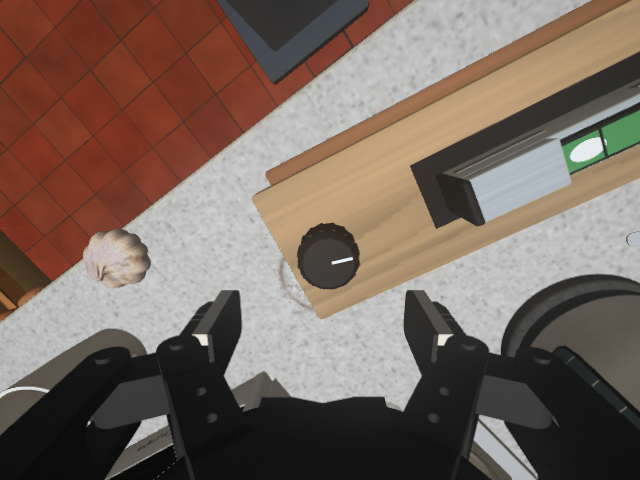

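View pics/top_4.png

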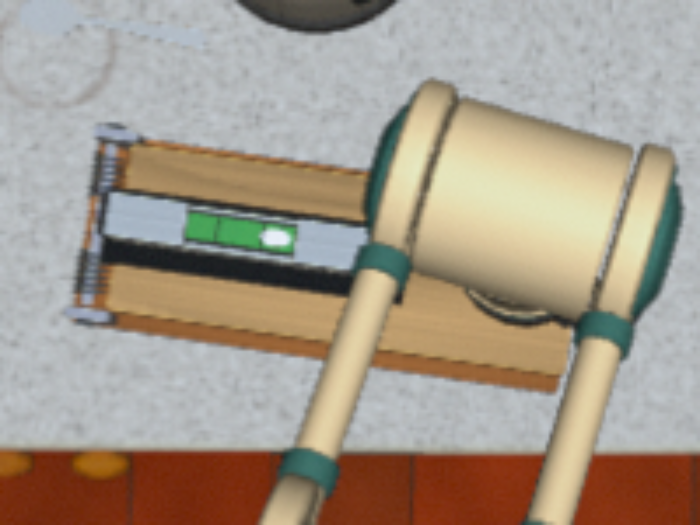

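Top view: level and bubble remain visible (bubble at (275,237) in crop). Wrist view: knob top centred about (329,258). Locating the knob.

Run:
```python
from h import *
from scipy.spatial.transform import Rotation as Ro
s=telemetry.get_state();q=s["ee_rot"];R=Ro.from_quat([*q[1:],q[0]]).as_matrix()
d=optics.get_image("wrist");im=d["img"]
P=cloud(d)
m=np.zeros((480,640),np.uint8);m[210:300,285:375]=1
k=(m>0)&(P[...,2]>0.112)
print("top z",np.median(P[250:265,320:335,2]),k.sum())
mm=cv2.morphologyEx(k.astype(np.uint8),cv2.MORPH_CLOSE,np.ones((5,5)))
c=max(cv2.findContours(mm,0,2)[0],key=cv2.contourArea);e=cv2.minEnclosingCircle(c);print(e)
w=plane(d,c.reshape(-1,2),0.122)[:,:2].astype(np.float32);print(cv2.minEnclosingCircle(w))
n=-R[:,2]
cen=np.append(cv2.minEnclosingCircle(w)[0],.1215)
g=cen-0.013*n; tcp=g-0.019*n; print("grip",g,"tcp target",tcp,"pos",s["position"],"slide",(tcp-s["position"])/.15)
```

```text
top z 0.12136037249095569 2954
((329.3219299316406, 258.059814453125), 33.06321334838867)
((0.4651945233345032, -0.11124910414218903), 0.021186871454119682)
grip [ 0.46509231 -0.11220098  0.1085353 ] tcp target [ 0.46494292 -0.11359218  0.08958689] pos [ 0.46435914 -0.11214036  0.17350136] slide [ 0.00389187 -0.0096788  -0.55942981]
```

```bash
python3 -m creep '{"slide":[[0.004,0,-0.2],[0.004,-0.005,-0.4],[0.004,-0.01,-0.5],[0.004,-0.01,-0.55],[0.004,-0.01,-0.55]],"twist":[[0,0,0],[0,0,0],[0,0,0],[0,0,0],[0,0,0]],"fingers":[0.7,0.7,0.7,0.7,0.7]}'
python3 -m creep '{"slide":[[0,0,0],[0,0,0],[0,0,0],[0,0,0],[0,0,0],[0,0,0],[0,0,0]],"twist":[[0,0,0],[0,0,0],[0,0,0],[0,0,0],[0,0,0],[0,0,0],[0,0,0]],"fingers":[-1,-1,-1,-1,-1,-1,-1]}' 90
python3 - <<'E'
from h import *
s=telemetry.get_state();print(s["position"],s["contact_force"],s["moment"])
d=optics.get_image("scene");cv2.imwrite("pics/scene_5.png",cv2.resize(d["img"][150:350,200:400],None,fx=3,fy=3))
E
```

```text
clock: 9.4
position: [0.4645, -0.1138, 0.0906]
ee_rot: [0.006, 0.297, 0.954, -0.036]
contact_force: [-0.3, 0.3, -0.4]
width: 0.0725
clock: 10.1
position: [0.4653, -0.1149, 0.0916]
ee_rot: [0.008, 0.296, 0.954, -0.037]
contact_force: [-1.8, -4.5, 4.8]
width: 0.0365
[ 0.46532073 -0.11487215  0.09159413] [-1.82505094 -4.47150565  4.79906508] [-0.62607983  0.12983022 -0.00596907]
```

View pics/scene_5.png

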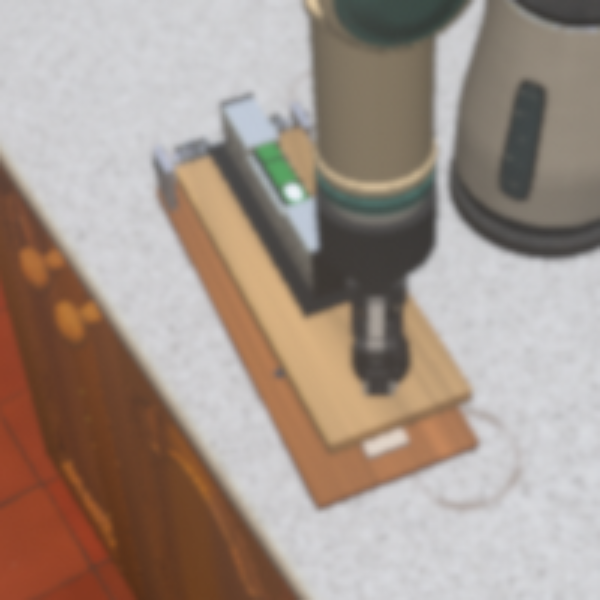

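Knob is gripped between the pads, hand clear of the level. Pressing down along the shelf's arc.

```bash
python3 -m creep '{"slide":[[0,-0.004,-0.04],[0,-0.008,-0.08],[-0.001,-0.011,-0.12],[-0.002,-0.014,-0.15],[-0.002,-0.014,-0.15],[-0.002,-0.014,-0.15]],"twist":[[0.0032,-0.0005,0],[0.0065,-0.001,0],[0.0097,-0.0014,0],[0.0125,-0.0018,0],[0.0125,-0.0018,0],[0.0125,-0.0018,0]],"fingers":[-1,-1,-1,-1,-1,-1]}'
python3 -m creep '{"slide":[[0,-0.001,-0.01],[0,-0.002,-0.02],[0,-0.002,-0.02]],"twist":[[0.0009,-0.0001,0],[0.0018,-0.0002,0],[0.0018,-0.0002,0]],"fingers":[-1,-1,-1]}'
python3 - <<'E'
from h import *
s=telemetry.get_state();print(s["position"],s["contact_force"],s["moment"])
E
```

```text
clock: 10.75
position: [0.465, -0.1171, 0.0689]
ee_rot: [0.002, 0.297, 0.955, 0.002]
contact_force: [-1.8, -4.7, 7.2]
width: 0.0368
clock: 11.05
position: [0.465, -0.1173, 0.0662]
ee_rot: [0.0, 0.297, 0.955, 0.008]
contact_force: [-3.2, -4.7, 8.5]
width: 0.0364
[ 0.46498696 -0.11727311  0.06615742] [-3.24753661 -4.6915545   8.522144  ] [-0.51626879  0.23375399  0.02764322]
```

```bash
python3 -m creep '{"slide":[[0,0,-0.01],[0,0,-0.02],[0,0,-0.02]],"twist":[[0.0009,-0.0001,0],[0.0018,-0.0002,0],[0.0018,-0.0002,0]],"fingers":[-1,-1,-1]}'
python3 -m creep '{"slide":[[0,0,-0.01],[0,0,-0.02],[0,0,-0.02]],"twist":[[0.0005,-0.0001,0],[0.0009,-0.0001,0],[0.0009,-0.0001,0]],"fingers":[-1,-1,-1]}'
```

```text
clock: 11.35
position: [0.465, -0.1174, 0.0652]
ee_rot: [-0.0, 0.297, 0.955, 0.013]
contact_force: [-6.5, -3.2, 24.5]
width: 0.0366
clock: 11.65
position: [0.4651, -0.1175, 0.0644]
ee_rot: [-0.0, 0.296, 0.955, 0.016]
contact_force: [-11.0, -1.9, 41.6]
width: 0.0364
```

```bash
python3 -m creep '{"slide":[[0,0,0.01],[0,0,0.02],[0,0,0.02]],"twist":[[0,0,0],[0,0,0],[0,0,0]],"fingers":[-1,-1,-1]}'
cat >> h.py <<'E'
from scipy.spatial.transform import Rotation as Ro
A=np.radians(-8.3); XS=np.array([np.cos(A),np.sin(A),0]); YS=np.array([-np.sin(A),np.cos(A),0])
def bubble(name="top",tag=None,crop=(slice(210,280),slice(235,345))):
    d=optics.get_image(name); im=d["img"]; hsv=cv2.cvtColor(im,cv2.COLOR_BGR2HSV)
    g=cv2.inRange(hsv,(45,100,50),(80,255,255))
    if tag: cv2.imwrite(f"pics/{name}_{tag}.png",cv2.resize(im[crop],None,fx=6,fy=6,interpolation=cv2.INTER_CUBIC))
    return d,hsv,g
def state():
    s=telemetry.get_state();q=s["ee_rot"];R=Ro.from_quat([*q[1:],q[0]]).as_matrix();n=-R[:,2]
    print("t",s["clock"],"pos",s["position"].round(4),"F",s["contact_force"].round(1),"M",s["moment"].round(2),"j6",s["qpos"][5].round(3),"tilt th",round(float(n@YS),4),"roll",round(float(n@XS),4),"w",round(s["width"],4))
    return s,R
E
python3 - <<'E'
from h import *
state()
d,h,g=bubble("top","6")
cv2.imwrite("pics/g6.png",g)
d,h,g=bubble("scene","6",(slice(150,350),slice(200,350)))
E
```

```text
clock: 11.95
position: [0.465, -0.1174, 0.0652]
ee_rot: [-0.0, 0.296, 0.955, 0.016]
contact_force: [-5.7, -2.3, 23.9]
width: 0.0364
t 11.95 pos [ 0.465  -0.1174  0.0652] F [-5.7 -2.3 23.9] M [-0.67  1.09  0.1 ] j6 -1.411 tilt th -0.0316 roll -0.0041 w 0.0364
```

View pics/top_6.png

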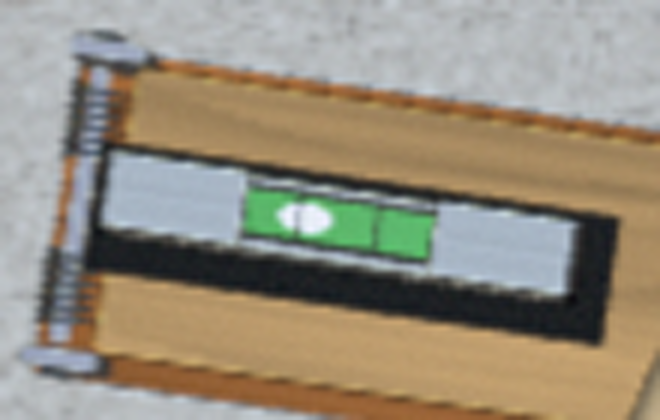

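Bubble at crop (305,217), line midpoint about (339,222): ~13 mm toward the hinge, foot ~1.7 rad short. Working out a 1.2 rad clockwise turn with matching rise and tilt.

```bash
cat >> h.py <<'E'
def turn(total,dth,n,dz=0.004):
    s,R=state(); nn=-R[:,2]
    for k in range(1,n+1):
        a=total*k/n; Q=Ro.from_rotvec(dth*k/n*-XS)*Ro.from_rotvec(-a*nn)
        print((Q.as_rotvec()/(2*np.pi)).round(4).tolist(), "z",round(dz*a/.15,4))
E
python3 -c "
from h import *
turn(1.2,0.024,9)"
```

```text
t 12.05 pos [ 0.465  -0.1174  0.0652] F [-6.  -3.9 23.6] M [-0.65  1.12  0.07] j6 -1.411 tilt th -0.0317 roll -0.0039 w 0.0365
[-0.0002, 0.0007, -0.0212] z 0.0036
[-0.0005, 0.0013, -0.0424] z 0.0071
[-0.0007, 0.0019, -0.0636] z 0.0107
[-0.001, 0.0024, -0.0849] z 0.0142
[-0.0012, 0.0029, -0.1061] z 0.0178
[-0.0015, 0.0033, -0.1273] z 0.0213
[-0.0017, 0.0036, -0.1485] z 0.0249
[-0.0019, 0.0039, -0.1697] z 0.0284
[-0.002, 0.0041, -0.1909] z 0.032
```

```bash
python3 -m creep '{"slide":[[0,0,0.003],[0,0,0.007],[0,0,0.011],[0,0,0.015],[0,0,0.02],[0,0,0.02],[0,0,0.02]],"twist":[[-0.0002,0.0007,-0.021],[-0.0005,0.0013,-0.042],[-0.0007,0.0019,-0.0636],[-0.001,0.0024,-0.085],[-0.0012,0.0029,-0.106],[-0.0012,0.0029,-0.106],[-0.0012,0.0029,-0.106]],"fingers":[-1,-1,-1,-1,-1,-1,-1]}'
python3 - <<'E'
from h import *
state()
d,h,g=bubble("top","7")
w=optics.get_image("wrist");cv2.imwrite("pics/wrist_7.png",w["img"])
E
```

```text
clock: 12.75
position: [0.4655, -0.1169, 0.068]
ee_rot: [-0.002, 0.593, 0.805, 0.011]
contact_force: [-4.1, -2.3, 21.6]
width: 0.0366
t 12.75 pos [ 0.4655 -0.1169  0.068 ] F [-4.1 -2.3 21.6] M [-0.39  0.87 -0.05] j6 -0.726 tilt th -0.0207 roll -0.0062 w 0.0366
```

View pics/top_7.png

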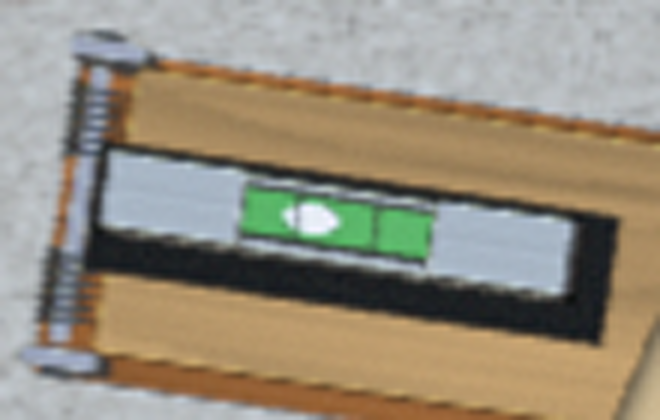

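View pics/wrist_7.png

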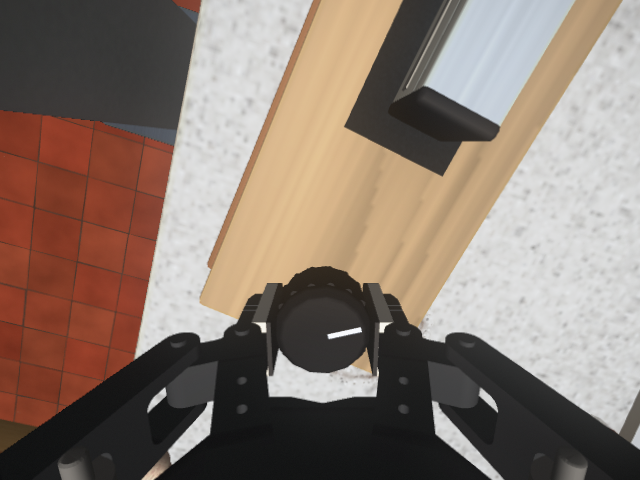

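The knob turns with the jaws (its white mark stays at (345,333) relative to the hand), and the bubble is moving to centre, now crop (312,218). Continue.

```bash
python3 -c "
from h import *
turn(.53,0.012,4)"
python3 -m creep '{"slide":[[0,0,0.004],[0,0,0.008],[0,0,0.012],[0,0,0.016],[0,0,0.016],[0,0,0.016],[0,0,0.016],[0,0,0.016],[0,0,0.016],[0,0,0.016],[0,0,0.016],[0,0,0.016]],"twist":[[-0.0004,0.0006,-0.021],[-0.0007,0.0011,-0.042],[-0.0011,0.0016,-0.063],[-0.0014,0.0021,-0.084],[-0.0014,0.0021,-0.084],[-0.0014,0.0021,-0.084],[-0.0014,0.0021,-0.084],[-0.0014,0.0021,-0.084],[-0.0014,0.0021,-0.084],[-0.0014,0.0021,-0.084],[-0.0014,0.0021,-0.084],[-0.0014,0.0021,-0.084]],"fingers":[-1,-1,-1,-1,-1,-1,-1,-1,-1,-1,-1,-1]}'
python3 - <<'E'
from h import *
state()
d,h,g=bubble("top","8")
E
```

```text
t 12.85 pos [ 0.4655 -0.1169  0.068 ] F [-4.8 -2.  21.4] M [-0.36  0.88  0.  ] j6 -0.726 tilt th -0.0207 roll -0.0062 w 0.0366
[-0.0003, 0.0005, -0.0211] z 0.0035
[-0.0006, 0.0008, -0.0422] z 0.0071
[-0.0009, 0.0012, -0.0633] z 0.0106
[-0.0012, 0.0014, -0.0843] z 0.0141
clock: 14.05
position: [0.466, -0.1167, 0.0702]
ee_rot: [-0.002, 0.782, 0.623, 0.005]
contact_force: [-2.8, -0.5, 18.2]
width: 0.0366
t 14.05 pos [ 0.466  -0.1167  0.0702] F [-2.8 -0.5 18.2] M [-0.31  0.55 -0.09] j6 -0.179 tilt th -0.0094 roll -0.0037 w 0.0366
```

View pics/top_8.png

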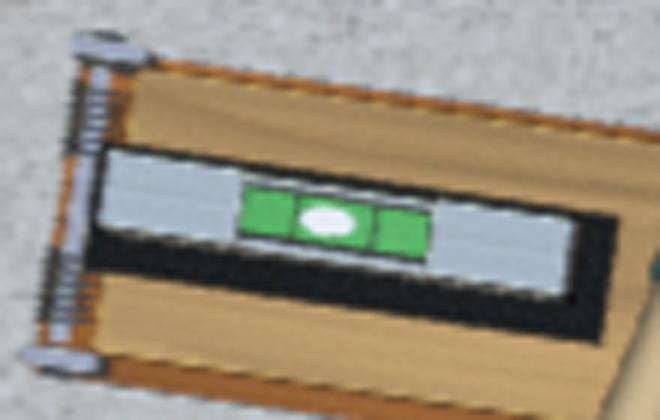

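Bubble now at crop (327,222) between lines at about 296 and 374. Let it settle, then measure along the level's axis.

```bash
python3 -m creep '{"slide":[[0,0,0],[0,0,0],[0,0,0],[0,0,0],[0,0,0],[0,0,0],[0,0,0],[0,0,0],[0,0,0],[0,0,0],[0,0,0],[0,0,0]],"twist":[[0,0,0],[0,0,0],[0,0,0],[0,0,0],[0,0,0],[0,0,0],[0,0,0],[0,0,0],[0,0,0],[0,0,0],[0,0,0],[0,0,0]],"fingers":[-1,-1,-1,-1,-1,-1,-1,-1,-1,-1,-1,-1]}'
cat >> h.py <<'E'
def profile(tag):
    # brightness along the level axis, from an enlarged top picture
    d=optics.get_image("top"); im=d["img"]; x0,y0=270,230
    cv2.imwrite(f"pics/top_{tag}.png",cv2.resize(im[228:264,262:326],None,fx=12,fy=12,interpolation=cv2.INTER_CUBIC))
    # rectify to the level's top plane: sample along YS through window
    hsv=cv2.cvtColor(im,cv2.COLOR_BGR2HSV); g=cv2.inRange(hsv,(45,90,40),(85,255,255)); g[:,:262]=0;g[:,340:]=0;g[:215]=0;g[275:]=0
    c=max(cv2.findContours(cv2.morphologyEx(g,cv2.MORPH_CLOSE,np.ones((7,7))),0,2)[0],key=cv2.contourArea)
    W=plane(d,c.reshape(-1,2),0.105)[:,:2].astype(np.float32); r=cv2.minAreaRect(W); cen=np.array(r[0]); bp=cv2.boxPoints(r)
    e=bp[1]-bp[0]; e2=bp[2]-bp[1]; e=e if np.linalg.norm(e)>np.linalg.norm(e2) else e2; e/=np.linalg.norm(e); e*=np.sign(e[1])
    t=np.arange(-0.045,0.0451,0.001); pts=np.c_[cen+t[:,None]*e,np.full(len(t),.105)]; uv=project(d,pts).astype(np.float32)
    big=cv2.remap(im.astype(np.float32),uv[None,:,0],uv[None,:,1],cv2.INTER_LINEAR)[0]
    sat=big[:,1]-big[:,2]  # green minus red
    bright=big[:,2]; inb=bright>0.5*(bright[np.abs(t)<.025].max()+np.median(bright[np.abs(t)<.03])); inb&=np.abs(t)<.034
    wgt=np.clip(bright-np.percentile(bright[np.abs(t)<.03],40)-20,0,None)*(np.abs(t)<.032)
    print("window",r,"axis",e,"bubble centre (+toward hinge) mm",1e3*(wgt@t)/wgt.sum(),"edges",1e3*t[inb].min(),1e3*t[inb].max())
    gch=big[:,1]; 
    for lo,hi in((-.02,-.009),(.009,.02)):
        k=(t>lo)&(t<hi); print("line approx mm",1e3*t[k][np.argmin(gch[k])],gch[k].min())
E
python3 - <<'E'
from h import *
state(); profile("9")
E
```

```text
clock: 15.3
position: [0.466, -0.1167, 0.0702]
ee_rot: [-0.002, 0.782, 0.623, 0.005]
contact_force: [-3.2, -0.7, 18.5]
width: 0.0368
t 15.3 pos [ 0.466  -0.1167  0.0702] F [-3.2 -0.7 18.5] M [-0.27  0.46 -0.05] j6 -0.179 tilt th -0.0094 roll -0.0038 w 0.0368
window ((0.4953000247478485, 0.05837741494178772), (0.06780223548412323, 0.016192730516195297), 82.1344223022461) axis [0.13685009 0.9905917 ] bubble centre (+toward hinge) mm 2.7060142164947463 edges -6.9999999999999645 12.000000000000052
line approx mm -14.999999999999972 133.51465
line approx mm 15.000000000000055 150.74512
```

View pics/top_9.png

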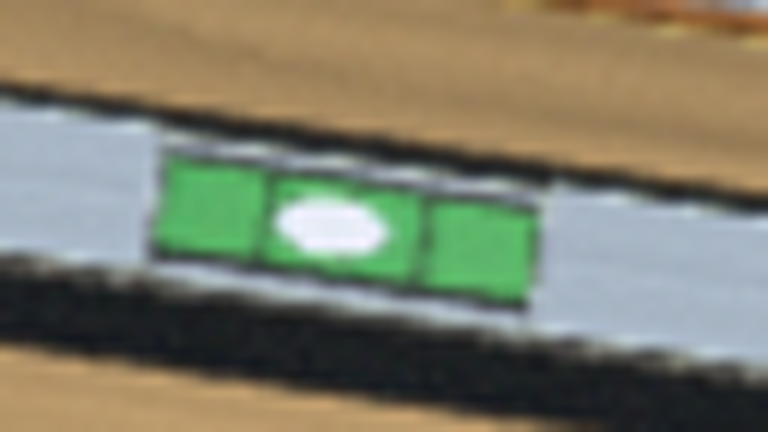

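Bubble is 2.7 mm toward the hinge of the lines' middle (edges −7/+12 mm, lines ±15): already between the lines, but I'll turn another 0.35 rad to centre it.

```bash
python3 -c "
from h import *
turn(.35,0.008,3)"
python3 -m creep '{"slide":[[0,0,0.004],[0,0,0.008],[0,0,0.012],[0,0,0.012],[0,0,0.012],[0,0,0.012],[0,0,0.012],[0,0,0.012],[0,0,0.012],[0,0,0.012],[0,0,0.012],[0,0,0.012],[0,0,0.012],[0,0,0.012],[0,0,0.012],[0,0,0.012],[0,0,0.012],[0,0,0.012],[0,0,0.012],[0,0,0.012]],"twist":[[-0.0004,0.0003,-0.0186],[-0.0008,0.0005,-0.037],[-0.0012,0.0007,-0.0557],[-0.0012,0.0007,-0.0557],[-0.0012,0.0007,-0.0557],[-0.0012,0.0007,-0.0557],[-0.0012,0.0007,-0.0557],[-0.0012,0.0007,-0.0557],[-0.0012,0.0007,-0.0557],[-0.0012,0.0007,-0.0557],[-0.0012,0.0007,-0.0557],[-0.0012,0.0007,-0.0557],[-0.0012,0.0007,-0.0557],[-0.0012,0.0007,-0.0557],[-0.0012,0.0007,-0.0557],[-0.0012,0.0007,-0.0557],[-0.0012,0.0007,-0.0557],[-0.0012,0.0007,-0.0557],[-0.0012,0.0007,-0.0557],[-0.0012,0.0007,-0.0557]],"fingers":[-1,-1,-1,-1,-1,-1,-1,-1,-1,-1,-1,-1,-1,-1,-1,-1,-1,-1,-1,-1]}'
python3 - <<'E'
from h import *
state(); profile("10")
E
```

```text
t 15.35 pos [ 0.4661 -0.1167  0.0702] F [-2.4 -1.6 19.5] M [-0.27  0.47 -0.06] j6 -0.179 tilt th -0.0094 roll -0.0038 w 0.0367
[-0.0003, 0.0002, -0.0186] z 0.0031
[-0.0007, 0.0003, -0.0371] z 0.0062
[-0.001, 0.0004, -0.0557] z 0.0093
clock: 17.35
position: [0.4663, -0.1168, 0.0718]
ee_rot: [0.0, 0.879, 0.477, 0.002]
contact_force: [-2.0, -1.3, 16.1]
width: 0.0363
t 17.35 pos [ 0.4663 -0.1168  0.0718] F [-2.  -1.3 16.1] M [-0.36  0.29 -0.04] j6 0.183 tilt th -0.0015 roll -0.0032 w 0.0363
window ((0.49532264471054077, 0.05854116752743721), (0.06813284754753113, 0.016192730516195297), 82.1344223022461) axis [0.13684876 0.99059194] bubble centre (+toward hinge) mm 0.11672548452419552 edges -8.999999999999966 10.00000000000005
line approx mm -14.999999999999972 145.29688
line approx mm 14.000000000000053 147.9834
```

View pics/top_10.png

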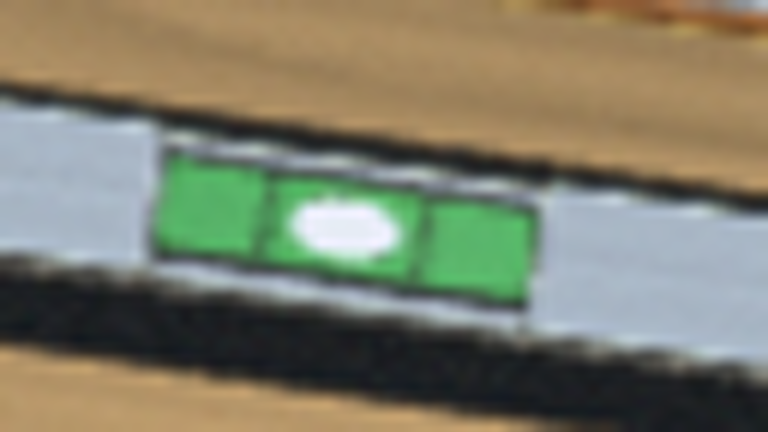

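Bubble centred (0.1 mm off). Check it is hard on the foot: press 1 mm more; force should rise steeply, with no change in the bubble.

```bash
python3 -m creep '{"slide":[[0,0,-0.004],[0,0,-0.007],[0,0,-0.007],[0,0,-0.007],[0,0,-0.007],[0,0,-0.007],[0,0,-0.007],[0,0,-0.007],[0,0,-0.007],[0,0,-0.007],[0,0,-0.007],[0,0,-0.007],[0,0,-0.007],[0,0,-0.007],[0,0,-0.007]],"twist":[[0,0,0],[0,0,0],[0,0,0],[0,0,0],[0,0,0],[0,0,0],[0,0,0],[0,0,0],[0,0,0],[0,0,0],[0,0,0],[0,0,0],[0,0,0],[0,0,0],[0,0,0]],"fingers":[-1,-1,-1,-1,-1,-1,-1,-1,-1,-1,-1,-1,-1,-1,-1]}'
python3 - <<'E'
from h import *
state(); profile("11")
d=optics.get_image("scene");cv2.imwrite("pics/scene_11.png",d["img"])
d=optics.get_image("top");cv2.imwrite("pics/topf_11.png",d["img"])
d=optics.get_image("wrist");cv2.imwrite("pics/wrist_11.png",d["img"])
E
```

```text
clock: 18.9
position: [0.4663, -0.1168, 0.0715]
ee_rot: [0.0, 0.879, 0.477, 0.002]
contact_force: [-3.6, -1.2, 22.0]
width: 0.0362
t 18.9 pos [ 0.4663 -0.1168  0.0715] F [-3.6 -1.2 22. ] M [-0.26  0.57 -0.01] j6 0.183 tilt th -0.0013 roll -0.0034 w 0.0362
window ((0.49534448981285095, 0.05869932100176811), (0.06781353801488876, 0.016192730516195297), 82.1344223022461) axis [0.1368493  0.99059194] bubble centre (+toward hinge) mm 0.48153420287824994 edges -8.999999999999966 10.00000000000005
line approx mm -14.999999999999972 146.01953
line approx mm 14.000000000000053 142.63281
```

View pics/scene_11.png

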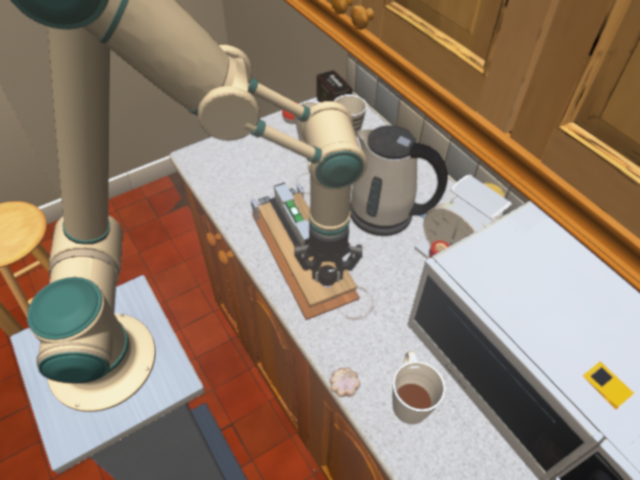

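View pics/topf_11.png

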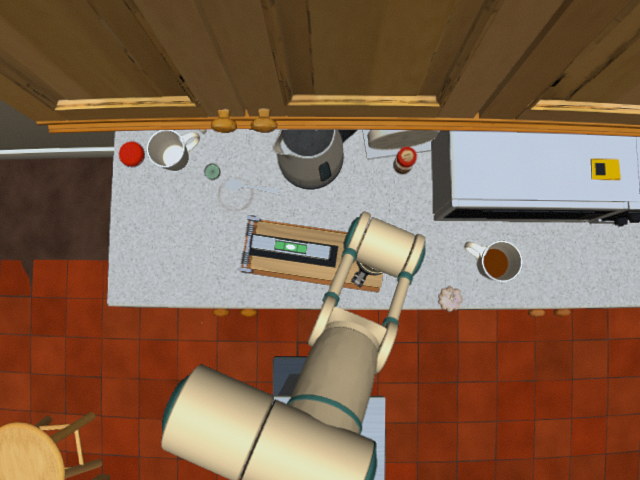

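View pics/wrist_11.png

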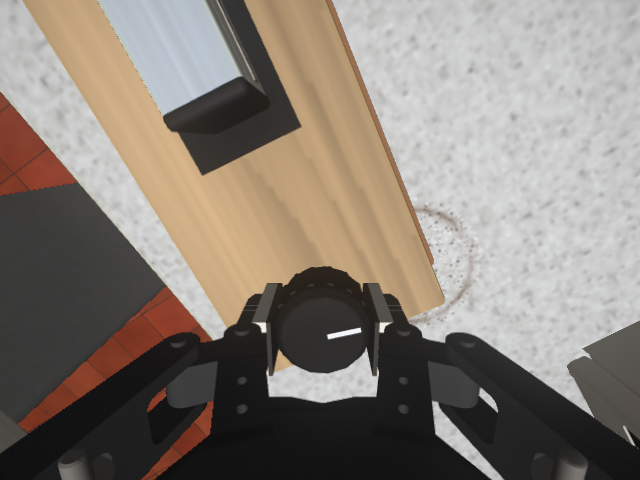

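Force rose by 6 N for 1 mm while the bubble stayed put, so the shelf is on its foot. The hand is clear of the level, and the mug (500,260), garlic (450,298), spoon (245,185) and candle (212,171) haven't moved. Handing in.

Run:
```python
from h import *
from rig import order
state(); order.sign_off()
```

```text
t 19.1 pos [ 0.4663 -0.1168  0.0715] F [-3.4 -1.1 21.3] M [-0.19  0.61 -0.01] j6 0.183 tilt th -0.0014 roll -0.0034 w 0.0367
the job is handed in; nothing more can be done
```

The level is on the rubber strip, parallel to the shelf, and the job was handed in at 19.1 s with the knob still gripped and pressed down. I pressed the level with 8–17 N before letting go. I then gripped the knob, pushed the shelf down until the foot landed, and turned the knob about 1.55 rad clockwise in one grip.

**Last checks:**
- **Bubble:** it is 0.1–0.5 mm from the middle in the top view, against the allowed 4.5 mm. Its edges are at about −9 and +10 mm, and the lines are at about ±14.5 mm.
- **Shelf on the foot:** pushing 1 mm further raised the force from 16 to 22 N, and the bubble stayed put within measuring noise. The arm is holding about 21 N.
- **Level position:** it is roughly 5 mm off the strip's centre line by eye, well inside 25 mm. Nothing else is touching it.
- **Bystanders:** the mug, garlic, teaspoon and candle are where they started.

**Force peak:** the measured push on the knob reached 41.6 N (vertical) for a moment when the foot landed, and I backed it off straight away. It came from the finger pads on the knob, not the gripper's body, and the wrist force limit is 120 N.

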